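Unstack the pressed clay plaques

TASK

Take apart the stack standing on the plaster mould: lay both terracotta plaques, the one on top and the one sitting in the mould, flat on the slatted drying rack, wholly on it and not touching each other, and put the plywood spacer board from between them squarely on top of the pile of boards on the rubber mat. Set the plaques down gently, never dropping them, and leave the mould, the pile and everything else where it is.

Things in the scene. Friction and masses are not known exactly. Their poses are not given: they have to be found in the camera images.
- mould: Loose white plaster block 154 x 100 x 32 mm (x, y, z), 1 kg, with an open cavity 12 mm deep of the plaques' outline, 2 mm clearance all round. Origin at the centre of its underside. It carries the stack, from below: lower_plaque in the cavity, board, upper_plaque; top 88 mm above the table; pieces up to about 5 mm and 4 degrees out of line.
- lower_plaque: Terracotta plaque lying face down, flat back up, in the mould's cavity, underside 20 mm above the table; its upper 16 mm stand proud of the mould. Fir-tree outline, 110 (x) x 28 mm thick, vertical sides: 56 mm wide from x -47 to +23, then steps 42 wide to 41, 26 to 55, 12 to the tip at +63. 0.25 kg. Origin on the underside at the centre of mass, x to the tip.
- board: Rigid spacer board lying flat on the lower plaque, under the upper plaque; its underside is 48 mm above the table at first. 150 x 64 x 12 mm (x, y, z), flat plywood, about 0.08 kg. Origin at the centre of its underside; x along its length, z up.
- upper_plaque: Terracotta plaque, relief up, on top of the stack, flat on the spacer board, which juts out about 4 mm under its sides; underside 60 mm above the table. Fir-tree outline, 110 (x) x 28 mm thick, vertical sides: 56 mm wide from x -47 to +23, then steps 42 wide to 41, 26 to 55, 12 to the tip at +63. 0.25 kg. Origin on the underside at the centre of mass, x to the tip.
- upper_tip (a point): Point on the upper plaque's underside: its tip, 63 mm along its x.
- upper_left_foot (a point): Point on the upper plaque's underside: the corner of its square end at x -47, y +28 mm.
- upper_right_foot (a point): Point on the upper plaque's underside: the corner of its square end at x -47, y -28 mm.
- lower_tip (a point): Point on the lower plaque's underside: its tip, 63 mm along its x.
- lower_left_foot (a point): Point on the lower plaque's underside: the corner of its square end at x -47, y +28 mm.
- lower_right_foot (a point): Point on the lower plaque's underside: the corner of its square end at x -47, y -28 mm.
- rack: Fixed drying rack: a low grate of brown wooden slats on the table, 200 x 220 mm (x, y), flat top 20 mm above the table. Origin at the centre of its footprint on the table. There is room for both plaques side by side (long axes along the rack's x, about 100 mm apart in y).
- mat: Fixed dark rubber mat lying on the table, 200 x 160 mm (x, y), 4 mm thick. Origin at the centre of its underside. A brush lies along its long edge at -y; the started pile of spacer boards lies beside it.
- pile_lower: Spacer board lying flat on the mat, along the mat's x, its middle about 25 mm to the +y side of the mat's centre: the bottom of the pile. 150 x 64 x 12 mm (x, y, z), flat plywood, about 0.08 kg. Origin at the centre of its underside; x along its length, z up.
- pile_upper: Spacer board lying flat on pile_lower, the top of the pile; its top is 28 mm above the table. 150 x 64 x 12 mm (x, y, z), flat plywood, about 0.08 kg. Origin at the centre of its underside; x along its length, z up.
- brush: Bystander: flat paint brush, 165 mm long, 16 mm wide and 12 mm high, lying on the mat parallel to the mat's x with its middle 65 mm to the -y side of the mat's centre. Origin under its middle, on the mat; x towards the bristles.
- cup: Bystander: green mug, radius 36 mm, 70 mm tall, standing on the table between the robot and the work. Origin at the centre of its underside.
- jar: Bystander: white jar with metal lid, radius 30 mm, 75 mm tall, standing on the table between the robot and the work. Origin at the centre of its underside.
- bowl: Bystander: steel bowl, radius 62 mm, 50 mm tall, beyond the work. Origin at the centre of its underside.
- ornament_a: Bystander: finished terracotta ornament of the plaques' shape with white painted relief, standing on its base, tip up, 110 mm tall, 56 mm wide, 28 mm thick. Origin on the table under its middle.
- ornament_b: Bystander: finished terracotta ornament of the plaques' shape with white painted relief, standing on its base, tip up, 110 mm tall, 56 mm wide, 28 mm thick. Origin on the table under its middle.

How it is judged:
On the way, in this order (a step that is already met when the one before it is completed fails the run):
1. the upper plaque lies released on the drying rack (x of upper_tip in the frame of rack between -0.104 and 0.104 m and y of upper_tip in the frame of rack between -0.114 and 0.114 m and x of upper_left_foot in the frame of rack between -0.104 and 0.104 m and y of upper_left_foot in the frame of rack between -0.114 and 0.114 m and x of upper_right_foot in the frame of rack between -0.104 and 0.104 m and y of upper_right_foot in the frame of rack between -0.114 and 0.114 m and z of upper_plaque in the frame of rack between 0.016 and 0.024 m and angle between upper_plaque's own z axis and vertical below 0.08 rad and contact force between upper_plaque and the fingers below 0.05 N and linear speed of upper_plaque below 0.02 m/s), for 0.2 s.
2. the lower plaque, out of the mould, lies released on the drying rack (x of lower_tip in the frame of rack between -0.104 and 0.104 m and y of lower_tip in the frame of rack between -0.114 and 0.114 m and x of lower_left_foot in the frame of rack between -0.104 and 0.104 m and y of lower_left_foot in the frame of rack between -0.114 and 0.114 m and x of lower_right_foot in the frame of rack between -0.104 and 0.104 m and y of lower_right_foot in the frame of rack between -0.114 and 0.114 m and z of lower_plaque in the frame of rack between 0.016 and 0.024 m and angle between lower_plaque's own z axis and vertical below 0.08 rad and contact force between lower_plaque and the fingers below 0.05 N and linear speed of lower_plaque below 0.02 m/s), for 0.2 s.
At the end, for the whole second after the job is handed in: Both plaques lie flat on the rack (4 mm, 0.08 rad), tip and both foot corners within its outline (4 mm over allowed), not touching each other. The spacer board lies flat on the top board of the pile, centre within 20 mm, long axes within 0.2 rad. All three released and at rest (all of step 1 and all of step 2 and contact force between upper_plaque and lower_plaque below 0.05 N and horizontal distance between board and pile_upper below 0.02 m and angle between the x axis of board and the x axis of pile_upper, either way round below 0.2 rad and angle between board's own z axis and vertical below 0.08 rad and z of board in the frame of pile_upper between 0.008 and 0.016 m and contact force between board and the fingers below 0.05 N and linear speed of board below 0.02 m/s).
It fails at once if a plaque is dropped (falls free from more than about 10 mm) ((contact force between upper_plaque and the fingers below 0.05 N and linear speed of upper_plaque above 0.45 m/s) or (contact force between lower_plaque and the fingers below 0.05 N and linear speed of lower_plaque above 0.45 m/s)).
It fails at once if the mould is shifted by more than 30 mm (distance of mould from where it was at the start of the episode above 0.03 m).
It fails at once if a board of the pile is shifted by more than 20 mm (distance of any of pile_lower, pile_upper from where it was at the start of the episode above 0.02 m).
It fails at once if a bystander is shifted by more than 30 mm (distance of any of brush, cup, bowl, jar, ornament_a, ornament_b from where it was at the start of the episode above 0.03 m).
It also fails if it takes over 72 s, if anything falls off the work surface, if the arm or the gripper's body presses on something with over 40 N, if the wrist force passes 120 N, or if a joint passes its speed limit or range.

ROBOT

A 6-joint arm with a two-finger parallel gripper is mounted at the origin on the work surface. World frame = base frame: x ahead of the robot, y to its left, z up, the work surface at z = 0. Lengths are in m, angles in rad, forces in N, time in s.
With the tool pointing down it reaches from about 0.4 to 0.925 m from the base axis. Payload 3.4 kg.
Tool frame: the origin (TCP) lies on the centre line of the jaws, within the pads' length; the fingertips stand 25 mm ahead of it and the grasp point (between the pads) lies 6 mm ahead of it (bot.finger_overhang is the distance from the TCP to the fingertips, in m); z points along the fingers, y is the line along which they close (so a half turn about z gives the same grasp; the last joint's range is limited). The gripper opens to 85 mm and grips with 20 to 120 N. Pads are 22 mm wide; open, the fingers measure 114 mm over their backs; the gripper's body (76 mm by 85 mm) begins 54 mm behind the grasp point. The pads swing forward as they close: fully open they stand 13 mm farther back than shut.
Start: joints at [-1.212, 0.307, 1.506, -0, 1.328, -0.073], TCP at [0.241, -0.522, 0.219] pointing down, gripper open.
Joint ranges: [-3.12, 3.12], [-1.05, 2.28], [0.14, 2.33], [-1.42, 4.57], [0.1, 2.73], [-2.68, 2.68]. Speed limits (rad/s): [2.57, 2.57, 3.14, 3.14, 3.14, 3.14].

INTERFACE

Orientations are given as a unit quaternion [x, y, z, w].
In Python, from cell import bot, viewer, workorder gives the robot as it stands (bot), with the cameras (viewer) and the job (workorder).
- The arm moves only by the tool shift_gripper, called after "Emit:" by a JSON object that holds its "name" and its "arguments". Schema: {"type":"object","properties":{"offsets":{"type":"string"},"squeeze":{"type":"number"},"only":{"type":"string"},"quiet":{"type":"boolean"},"lines":{"type":"string"}},"required":["offsets"],"additionalProperties":false}. offsets is a string of 1 to 10 rows, parted by semicolons, with the numbers parted by spaces; each row has 7 numbers: dx, dy, dz in normalised numbers (1 is 60 cm), then a rotation vector rx, ry, rz in parts of the range, where 1.0 means 2 pi rad, then the finger opening in m; each row shifts and turns the commanded pose from where the row before left it, along the tool's axes as they then stand; what a row does not reach is not made up. A row lasts 1/10 s, in which the tool goes at most 0.05 m and 0.15 rad, less where a joint would pass 70% of its speed; a pose out of reach is approached as far as the arm can. The fingers move at their own pace and stop on an object; squeeze is the grip in N (left out, the last holds). Time passes only in rows, so rows that do not move let the fingers close. The tool returns the time, the measured TCP pose, the force, the opening and the grip force at its end. only (a regular expression) keeps the lines of the reply that match it, lines (a string "A,B") keeps lines A to B, and quiet returns only ok. No shift or turn number may pass 1 either way. Input that does not fit is refused with a message, and nothing moves.
- bot.sense(): the state, without advancing time (a new reading comes with each control period).
- viewer.get_image(name): name is "scene" or "top" or "wrist"; returns the picture (420x560x3 uint8, red, green, blue); there is no depth.
- viewer.camera_params(name): a dict with "fov_y" (degrees; the focal length in pixels is half the picture's height over the tangent of half this angle, whatever the lens; pixels are square), "cx", "cy" (the principal point, pixels), "eye" and "orientation" of the camera in the world. Camera axes: x right, y up, looking along -z (the intrinsics and any distortion apply to the point x, -y, -z); pixel columns grow to the right and rows downward; lengths in m; the calibration is good to about 2 mm. A picture is of the moment at which its call begins: read the wrist's pose just before it. camera_params takes no time and is no camera call; for the wrist camera it gives the pose at the moment of the call.
- workorder.job_done(): hands the job in; it is judged then, once.
The state is a dict: "time_s": time; "q": joint angles; "joint_velocities": joint speeds; "joint_torque": joint torques, N m; "position": TCP position; "orientation": TCP orientation; "ft_force": force on the tool from outside, world axes, zero at the start; "ft_torque": the same for the moment, N m; "grip_width": finger opening in m; "grasp_force": force on a finger pad.
Only numpy, scipy, OpenCV 4.12 (cv2) and the standard library are available. Lean on these libraries where they do the work, as an engineer would, in place of code of your own. Each camera call takes 0.05 s, during which the arm holds its last target. There are 200 camera calls.

## Working session

There is one attempt and no reset: what is moved stays moved. The work goes in short steps, Python scripts to look and compute and a tool call to move; the robot and the scene stay as the last step left them, time stands still between calls to the robot, and variables do not carry over. Pictures are saved under pics/ and viewed, at most 10 in all, crops included, and the job is handed in when it is done.

```bash
ls; mkdir -p pics; python3 - <<'E'
from cell import bot, viewer, workorder
import cv2
for n in("top","scene"):
    p=viewer.camera_params(n);print(n,p)
    cv2.imwrite(f"pics/{n}0.png",viewer.get_image(n)[:,:,::-1])
print(viewer.camera_params("wrist"))
print(bot.sense(), bot.finger_overhang)
E
```

```text
cell.py
pics
top {'fov_y': 57.98582377243417, 'cx': 280.97241857755006, 'cy': 209.875321122946, 'eye': array([ 0.4767164 , -0.035379  ,  0.86545756]), 'orientation': array([ 0.06542712, -0.03526957, -0.6995231 ,  0.71073397])}
scene {'fov_y': 46.64087742475576, 'cx': 279.537551189358, 'cy': 209.97907700614678, 'eye': array([0.86830786, 0.51638063, 0.91702456]), 'orientation': array([0.07848245, 0.29452237, 0.92156227, 0.24045804])}
{'fov_y': 61.9711037048881, 'cx': 279.41554433382277, 'cy': 211.9448645325122, 'eye': array([ 0.31638609, -0.4861485 ,  0.37404379]), 'orientation': array([-0.13735317,  0.08934354, -0.53118262,  0.83126221])}
{'time_s': 0.1, 'q': array([-1.21148280e+00,  3.07500826e-01,  1.50752269e+00,  1.41247222e-05,
        1.32841972e+00, -7.34633658e-02]), 'joint_velocities': array([ 2.17843576e-03, -1.50452394e-03, -1.65661610e-03,  2.49929922e-04,
       -2.70477633e-04,  3.49748645e-05]), 'joint_torque': array([-3.83984752e-04, -4.58530140e+01, -2.52608371e+01, -2.46988493e-04,
        5.63560359e-03,  2.82652024e-05]), 'position': array([ 0.2409255 , -0.52138178,  0.21777924]), 'orientation': array([ 9.76679179e-01,  2.14701946e-01, -1.25013525e-04, -9.16836112e-04]), 'ft_force': array([-1.16910158, -0.70483741, -0.33193205]), 'ft_torque': array([-0.05635142,  0.02256227, -0.00680151]), 'grasp_force': 0.0, 'grip_width': 0.0853659695966455} 0.025
```

View pics/top0.png

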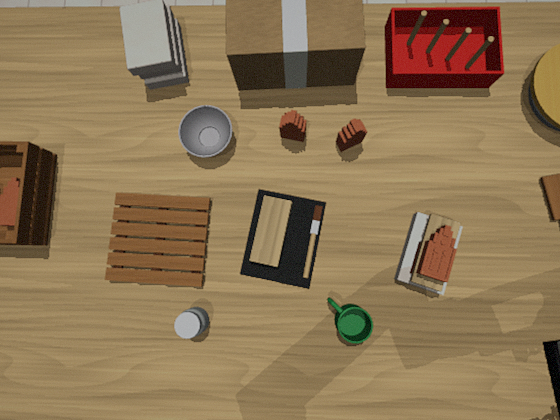

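View pics/scene0.png

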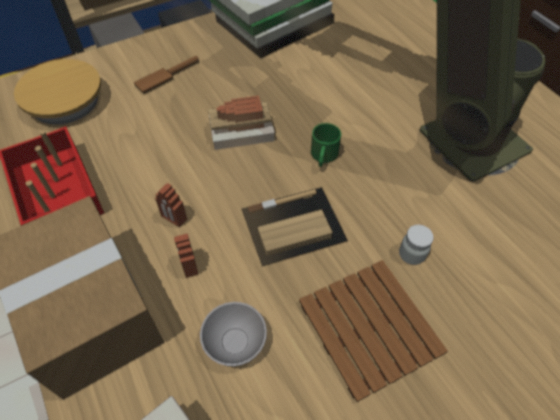

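The top view shows the stack near (438,252), tip up-image; rack corners near (117,193), (211,197), (202,287), (106,281); mat with pile near (270,230). The scene view agrees: stack at (240,120), pile (295,230), rack (372,328), with cup and jar on the robot side. Next, enlarged crops.

```bash
cat > h.py <<'E'
import numpy as np, cv2
from scipy.spatial.transform import Rotation as R
from cell import bot, viewer, workorder
def cam(n):
    p=viewer.camera_params(n); p['f']=210/np.tan(np.radians(p['fov_y']/2)); p['R']=R.from_quat(p['orientation']).as_matrix(); return p
def ray(p,uv):
    d=p['R']@np.array([(uv[0]-p['cx'])/p['f'],-(uv[1]-p['cy'])/p['f'],-1]); return p['eye'],d
def at(p,uv,z):
    e,d=ray(p,uv); return e+d*(z-e[2])/d[2]
def proj(p,X):
    c=p['R'].T@(np.asarray(X)-p['eye']); return np.array([p['cx']+p['f']*c[0]/-c[2], p['cy']-p['f']*c[1]/-c[2]])
def tri(l):
    A=np.zeros((3,3));b=np.zeros(3)
    for p,uv in l:
        e,d=ray(p,uv);d=d/np.linalg.norm(d);M=np.eye(3)-np.outer(d,d);A+=M;b+=M@e
    X=np.linalg.solve(A,b); return X,[np.round(proj(p,X)-uv,1) for p,uv in l]
def crop(im,u0,v0,w,h,s):
    c=cv2.resize(im[v0:v0+h,u0:u0+w],None,fx=s,fy=s,interpolation=cv2.INTER_CUBIC)
    for k in range(0,w,10): cv2.putText(c,str(u0+k),(k*s,8),0,.3,(0,255,255),1); cv2.line(c,(k*s,8),(k*s,14),(0,255,255),1)
    for k in range(0,h,10): cv2.putText(c,str(v0+k),(0,k*s+3),0,.3,(0,255,255),1); cv2.line(c,(20,k*s),(26,k*s),(0,255,255),1)
    return c
E
python3 - <<'E'
from h import *
t=cv2.imread("pics/top0.png");s=cv2.imread("pics/scene0.png")
a=crop(t,390,205,80,98,5);b=crop(s,200,85,80,70,5)
c=crop(t,98,185,120,110,2)
W=np.zeros((600,800,3),np.uint8)
W[:490,:400]=a;W[:350,400:]=b;W[360:580,410:650]=c
cv2.imwrite("pics/c1.png",W)
p=cam("top")
for n,uv,z in [("rack",(117,193),.02),("r",(211,197),.02),("r",(202,287),.02),("r",(106,281),.02),("plaque",(438,252),.088),("pile",(270,231),.028),("cup",(352,322),.07),("jar",(190,323),.075)]: print(n,at(p,uv,z).round(3))
E
```

```text
rack [0.632 0.382 0.02 ]
r [0.625 0.163 0.02 ]
r [0.423 0.173 0.02 ]
r [0.432 0.391 0.02 ]
plaque [ 0.507 -0.318  0.088]
pile [0.549 0.025 0.028]
cup [ 0.364 -0.148  0.07 ]
jar [0.354 0.181 0.075]
```

View pics/c1.png

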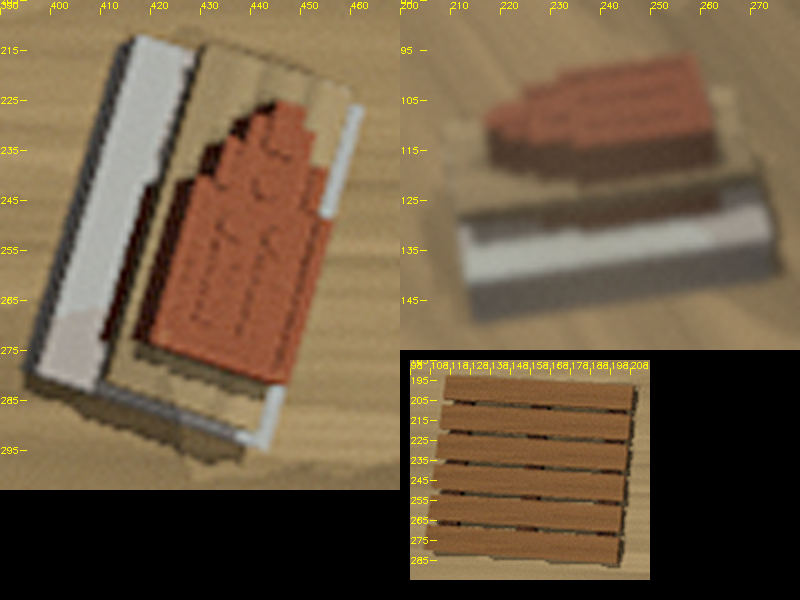

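The crop shows the upper plaque's top face (tip near (444,226), square end (419,272)-(447,281)), board around it, and the white mould's rim along the left. The rack measures 200 x 220 mm, as it should, with centre about (0.528,0.277). Next is the wrist camera geometry.

```bash
cat >> h.py <<'E'
def tool():
    s=bot.sense(); return np.array(s['position']),R.from_quat(s['orientation']).as_matrix()
def go(target,yaw=None):
    """print shift in tool axes to world target, and turn about tool z to bring tool x to yaw"""
    P,T=tool(); d=T.T@(np.array(target)-P); y=np.arctan2(T[1,0],T[0,0])
    print("pos",P.round(4),"yaw",round(y,4),"tilt",np.round(T[:2,2],4),"dxyz",d.round(4), "rz",None if yaw is None else round(y-yaw,4))
E
python3 - <<'E'
from h import *
P,T=tool();p=cam("wrist")
print("cam in tool",(T.T@(p['eye']-P)).round(4)); print("look in tool",(T.T@p['R']@[0,0,-1]).round(3),"right",(T.T@p['R']@[1,0,0]).round(3))
go((0.49,-0.31,0.26),-0.29)
E
```

```text
cam in tool [ 0.0833 -0.0006 -0.1563]
look in tool [-0.323 -0.001  0.946] right [0.    1.    0.001]
pos [ 0.2409 -0.5214  0.2178] yaw 0.4328 tilt [-0.0006  0.0017] dxyz [ 0.3148 -0.0875 -0.042 ] rz 0.7228
```

Units first: shifts go in shares of 60 cm and turns go in shares of 2 pi rad. So 0.045 m / 0.6 = 0.075, -0.0125 m / 0.6 = -0.0208, 0.14 rad / 6.2832 = 0.0223.

Emit:
{"name": "shift_gripper", "arguments": {"offsets": "0.075 -0.0208 -0.01 0 0 0 0.085;0.075 -0.0208 -0.01 0 0 0 0.085;0.075 -0.0208 -0.01 0 0 0 0.085;0.075 -0.0208 -0.01 0 0 0 0.085;0.075 -0.0208 -0.01 0 0 0 0.085;0.075 -0.0208 -0.01 0 0 0 0.085;0.0333 -0.0208 -0.01 0 0 0.0223 0.085;0 0 0 0 0 0.0223 0.085;0 0 0 0 0 0.0223 0.085;0 0 0 0 0 0.0223 0.085"}}

```text
time_s: 1.1
position: [0.4678, -0.3202, 0.2601]
orientation: [0.998, -0.066, -0.0, -0.0]
ft_force: [0.4, -0.6, 0.1]
grip_width: 0.085
grasp_force: 0.0
```

Emit:
{"name": "shift_gripper", "arguments": {"offsets": "0 0 0 0 0 0.0223 0.085;0 0 0 0 0 0.0032 0.085;0 0 0 0 0 0 0.085;0 0 0 0 0 0 0.085"}}

```text
time_s: 1.5
position: [0.4676, -0.3209, 0.2604]
orientation: [0.99, -0.142, -0.0, -0.0]
ft_force: [0.3, 0.8, 0.8]
grip_width: 0.0852
grasp_force: 0.0
```

```bash
python3 - <<'E'
from h import *
import pickle
p=cam("wrist");im=viewer.get_image("wrist");cv2.imwrite("pics/w1.png",im[:,:,::-1]);pickle.dump(p,open("w1.pkl","wb"))
go((0.51,-0.318,0.2),-0.29)
print(proj(p,(.507,-.318,.088)))
E
```

```text
pos [ 0.4676 -0.3209  0.2605] yaw -0.2855 tilt [-0.0002  0.0002] dxyz [ 0.0399 -0.0147  0.0605] rz 0.0045
[265.24945464 144.19615217]
```

View pics/w1.png

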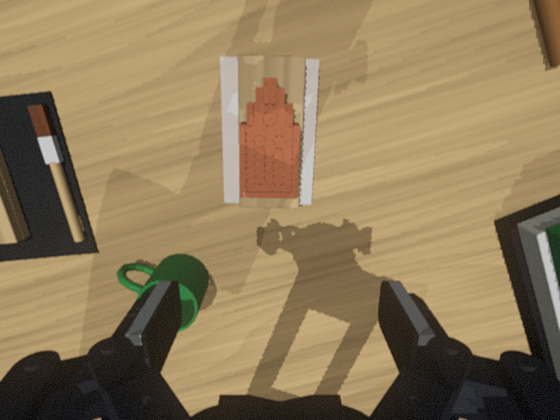

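The wrist view shows the plaque pointing up with its tip at (270,80), square end at v≈197 from u≈239 to 300, the board about (237..304, 57..207) and mould rims either side. One more place for parallax.

To row units: 0.035 m / 0.6 = 0.0583.

Emit:
{"name": "shift_gripper", "arguments": {"offsets": "0.0583 0.0583 0 0 0 0 0.085;0.0583 0.0583 0 0 0 0 0.085;0 0 0 0 0 0 0.085;0 0 0 0 0 0 0.085"}}

```text
time_s: 1.95
position: [0.515, -0.4086, 0.2594]
orientation: [0.99, -0.143, -0.001, -0.001]
ft_force: [-0.7, -0.7, -0.2]
grip_width: 0.085
grasp_force: 0.0
```

```bash
python3 - <<'E'
from h import *
import pickle
p=cam("wrist");im=viewer.get_image("wrist")[:,:,::-1];cv2.imwrite("pics/w2.png",im);pickle.dump(p,open("w2.pkl","wb"))
a=cv2.imread("pics/w1.png")
q=proj(p,(.507,-.318,.07)).astype(int);print(q)
W=np.zeros((600,800,3),np.uint8)
A=crop(a,215,50,112,165,3);W[:495,:336]=A
B=crop(im,max(q[0]-56,0),max(q[1]-90,0),112,180,3);W[:B.shape[0],400:400+B.shape[1]]=B
cv2.imwrite("pics/c2.png",W)
E
```

```text
[199 209]
```

View pics/c2.png

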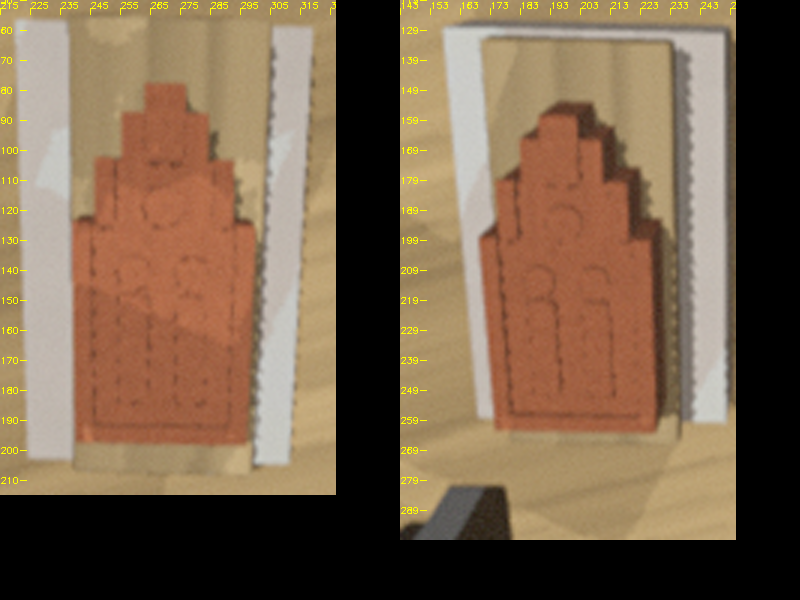

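Top-face corners read from the crops, in full-image pixels. W1: rear (240.3,197.7)/(297.3,197.7), shoulders (239.3,123.3)/(300.3,125.3), tip (263.3,78.3)/(277,78.3). W2: rear (175,262.3)/(228.3,262.5), shoulders (170,198.3)/(226.3,198.3), tip (190,157.3)/(202.3,157.3). The board's corners are also visible in both.

```bash
python3 - <<'E'
from h import *
import pickle
a=pickle.load(open("w1.pkl","rb"));b=pickle.load(open("w2.pkl","rb"))
pts={"LR":((240.3,197.7),(175,262.3)),"RR":((297.3,197.7),(228.3,262.5)),"LS":((239.3,123.3),(170,198.3)),"RS":((300.3,125.3),(226.3,198.3)),"TL":((263.3,78.3),(190,157.3)),"TR":((277,78.3),(202.3,157.3)),
"bFL":((238.3,56.7),(170.3,131.7)),"bFR":((305,58.3),(233.3,132.7)),"bNR":((298.7,208),(236.3,265.7))}
X={}
for k,(u,v) in pts.items():
    X[k],r=tri([(a,u),(b,v)]);print(k,X[k].round(4),*r)
loc={"LR":(-47,28),"RR":(-47,-28),"LS":(23,28),"RS":(23,-28),"TL":(63,6),"TR":(63,-6)}
z=np.mean([X[k][2] for k in loc]);print("z",z)
for n,p,i in(("w1",a,0),("w2",b,1),("mean",None,None)):
    q=np.array([X[k][:2] if p is None else at(p,pts[k][i],.088)[:2] for k in loc]);l=np.array(list(loc.values()))/1000
    qc=q-q.mean(0);lc=l-l.mean(0);yaw=np.arctan2((lc[:,0]*qc[:,1]-lc[:,1]*qc[:,0]).sum(),(lc*qc).sum())
    Rm=np.array([[np.cos(yaw),-np.sin(yaw)],[np.sin(yaw),np.cos(yaw)]]);t=q.mean(0)-Rm@l.mean(0)
    print(n,"plaque",t.round(4),"yaw",yaw.round(4),"res mm",((l@Rm.T+t-q)*1000).round(1).tolist())
yb=[at(p,u,.06)[:2] for p,u in((a,pts["bFL"][0]),(a,pts["bFR"][0]),(a,(239.3,206)),(a,pts["bNR"][0]))]
print("board corners",np.round(yb,4).tolist())
P,T=tool();print(P)
E
```

```text
LR [ 0.4642 -0.2792  0.0878] [-0. -0.] [0. 0.]
RR [ 0.4489 -0.3329  0.0891] [-0. -0.] [0. 0.]
LS [ 0.5314 -0.3013  0.0897] [0.4 0.4] [-0.4 -0.4]
RS [ 0.5146 -0.3537  0.0875] [-0.2 -0.3] [0.2 0.2]
TL [ 0.5624 -0.3331  0.0845] [0.1 0.1] [-0.1 -0.1]
TR [ 0.5591 -0.3447  0.0856] [-0.1 -0.1] [0.1 0.1]
bFL [ 0.5891 -0.3148  0.055 ] [-0.3 -0.3] [0.3 0.2]
bFR [ 0.5701 -0.3754  0.0534] [-0.2 -0.3] [0.2 0.2]
bNR [ 0.427  -0.3301  0.0549] [-0.1 -0.1] [0.1 0.1]
z 0.08736457581687214
w1 plaque [ 0.501  -0.3202] yaw -0.3045 res mm [[0.3, -0.1], [-0.8, 0.0], [-0.5, 0.4], [0.1, 0.0], [0.5, -0.2], [0.3, -0.1]]
w2 plaque [ 0.501  -0.3204] yaw -0.3074 res mm [[0.4, -0.2], [-0.7, -0.3], [0.8, 0.2], [-0.6, -0.4], [0.2, 0.5], [-0.2, 0.2]]
mean plaque [ 0.501  -0.3203] yaw -0.3034 res mm [[0.4, -0.3], [-1.1, -0.0], [-0.1, 0.9], [-0.0, -0.2], [0.5, -0.2], [0.2, -0.1]]
board corners [[0.5882, -0.3154], [0.5694, -0.3749], [0.4486, -0.2698], [0.4285, -0.3303]]
[ 0.51453797 -0.407592    0.25985383]
```

Plaque found at (0.501,-0.320), yaw -0.305, with its top at 0.0874 (0.088 expected) and corner residuals under 1 mm. Board centre is about (0.509,-0.323), yaw -0.316. Moving over the plaque.

To row units: 0.0275 m / 0.6 = 0.0458, -0.02 m / 0.6 = -0.0333, 0.005 rad / 6.2832 = 0.0008.

Emit:
{"name": "shift_gripper", "arguments": {"offsets": "-0.0157 -0.0333 0.0458 0 0 0.0008 0.085;-0.0157 -0.0333 0.0458 0 0 0.0008 0.085;-0.0157 -0.0333 0.0458 0 0 0.0008 0.085;-0.0157 -0.0333 0.0458 0 0 0.0008 0.085;0 0 0 0 0 0 0.085;0 0 0 0 0 0 0.085", "squeeze": 40}}

```text
time_s: 2.6
position: [0.5019, -0.3195, 0.1513]
orientation: [0.988, -0.152, -0.0, 0.0]
ft_force: [0.7, -0.3, -0.1]
grip_width: 0.0846
grasp_force: 0.0
```

```bash
python3 -c "
from h import *
go((0.501,-0.3203,0.089),-0.305);print(bot.sense()['q'].round(2))"
```

```text
pos [ 0.5019 -0.3195  0.1513] yaw -0.3052 tilt [-0.0002 -0.0002] dxyz [-0.0006  0.001   0.0623] rz -0.0002
[-0.64  0.39  1.56 -0.    1.19  1.24]
```

To row units: 0.025 m / 0.6 = 0.0417, 0.001 m / 0.6 = 0.0017.

Emit:
{"name": "shift_gripper", "arguments": {"offsets": "-0.001 0.0017 0.0417 0 0 0 0.085;0 0 0.0417 0 0 0 0.085;0 0 0.02 0 0 0 0.085;0 0 0 0 0 0 0.085;0 0 0 0 0 0 0.05;0 0 0 0 0 0 0.05;0 0 0 0 0 0 0.05;0 0 0 0 0 0 0.05;0 0 0 0 0 0 0.05", "squeeze": 40}}

```text
time_s: 3.5
position: [0.5016, -0.3213, 0.0891]
orientation: [0.988, -0.153, 0.0, 0.0]
ft_force: [-0.4, 0.1, 1.0]
grip_width: 0.0498
grasp_force: 0.0
```

```bash
python3 - <<'E'
from h import *
s=bot.sense();print(s['grip_width'],s['grasp_force'],s['ft_force'])
im=np.ascontiguousarray(viewer.get_image("wrist")[:,:,::-1]);W=np.zeros((560,420,3),np.uint8)
sc=np.ascontiguousarray(viewer.get_image("scene")[:,:,::-1])
W=np.zeros((600,800,3),np.uint8);W[:420,:560]=im
c=crop(sc,195,70,80,80,3);W[:240,560:800]=c
cv2.imwrite("pics/w3.png",W)
E
```

```text
0.049845328225049286 0.0 [-0.38431339  0.10730209  0.95815352]
```

View pics/w3.png

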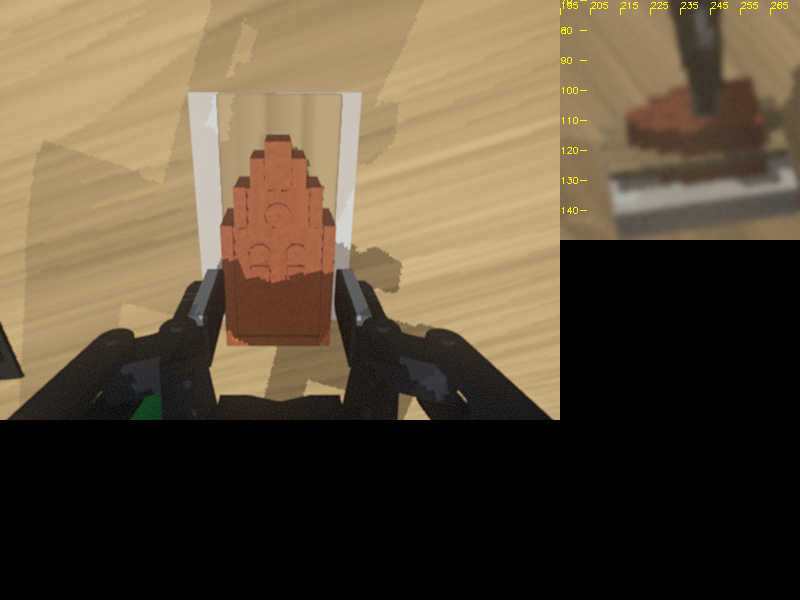

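The fingers flank the plaque just behind the shoulder, with pad tips near (220,270) and (341,270), yet no grip is felt at 50 mm. I'll check the depth of the tips by projection.

```bash
python3 - <<'E'
from h import *
P,T=tool();p=cam("wrist");s=cam("scene")
for z in(0,.012,.025):
  for y in(-.025,-.029,.025,.029):
    X=P+T@np.array([.011,y,z]);print(z,y,proj(p,X).round(1),proj(s,X).round(1))
c,sn=np.cos(-.305),np.sin(-.305)
for n,x,y in(("LS",.023,.028),("RS",.023,-.028),("LR",-.047,.028),("RR",-.047,-.028),("Lmid",.011,.028)):
  X=[.501+c*x-sn*y,-.3203+sn*x+c*y,.088];print(n,proj(p,X).round(1),proj(s,X).round(1), proj(s,np.array(X)-[0,0,.028]).round(1))
E
```

```text
0 -0.025 [229.2 247.5] [239.2 112.1]
0 -0.029 [221.  247.5] [239.5 113.2]
0 0.025 [331.4 247.6] [236.1  98.4]
0 0.029 [339.5 247.6] [235.9  97.3]
0.012 -0.025 [232.3 237.9] [239.5 115.7]
0.012 -0.029 [224.7 237.9] [239.8 116.9]
0.012 0.025 [328.1 237.9] [236.4 102.1]
0.012 0.029 [335.8 237.9] [236.2 101. ]
0.025 -0.025 [235.3 228.7] [239.9 119.6]
0.025 -0.029 [228.1 228.7] [240.1 120.7]
0.025 0.025 [325.1 228.7] [236.8 106. ]
0.025 0.029 [332.3 228.7] [236.5 104.9]
LS [220.6 225.5] [234.9 114.1] [235.7 122.4]
RS [336.9 225.4] [231.5  98.7] [232.3 107.1]
LR [227.8 345.2] [263.2 110. ] [263.5 118.4]
RR [330.3 345.1] [259.1  94.9] [259.4 103.3]
Lmid [221.9 248.3] [239.8 113.4] [240.5 121.7]
```

The plaque has not moved. The pad edges seen in the image work out to about 20 mm behind the reported TCP instead of ahead of it: depth from the 50 mm opening gives tip z ≈ 0.11. That fits with the jaws closing over the plaque without touching it. I'll open, go down in a guarded step and close again.

To row units: 0.013 m / 0.6 = 0.0217, 0.012 m / 0.6 = 0.02.

Emit:
{"name": "shift_gripper", "arguments": {"offsets": "0 0 0 0 0 0 0.085;0 0 0 0 0 0 0.085;0 0 0 0 0 0 0.085;0 0 0.02 0 0 0 0.085;0 0 0.0217 0 0 0 0.085;0 0 0 0 0 0 0.053;0 0 0 0 0 0 0.053;0 0 0 0 0 0 0.053;0 0 0 0 0 0 0.053", "squeeze": 20}}

```text
time_s: 4.5
position: [0.5014, -0.3212, 0.0635]
orientation: [0.988, -0.153, -0.0, -0.0]
ft_force: [-0.5, -0.1, -3.0]
grip_width: 0.0551
grasp_force: 21.7
```

```bash
python3 - <<'E'
from h import *
W=np.zeros((600,800,3),np.uint8)
im=viewer.get_image("wrist")[:,:,::-1];sc=viewer.get_image("scene")[:,:,::-1]
W[:600,:500]=crop(im,170,200,250,150,3)[:600,:500] if 0 else cv2.resize(im[180:400,160:400],None,fx=2,fy=2)[:440,:480].copy() if 0 else 0
a=crop(im,180,190,200,200,2);W[:400,:400]=a
b=crop(sc,195,60,100,100,4);W[:400,400:]=b
cv2.imwrite("pics/w4.png",W)
E
```

```text
(no output)
```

View pics/w4.png

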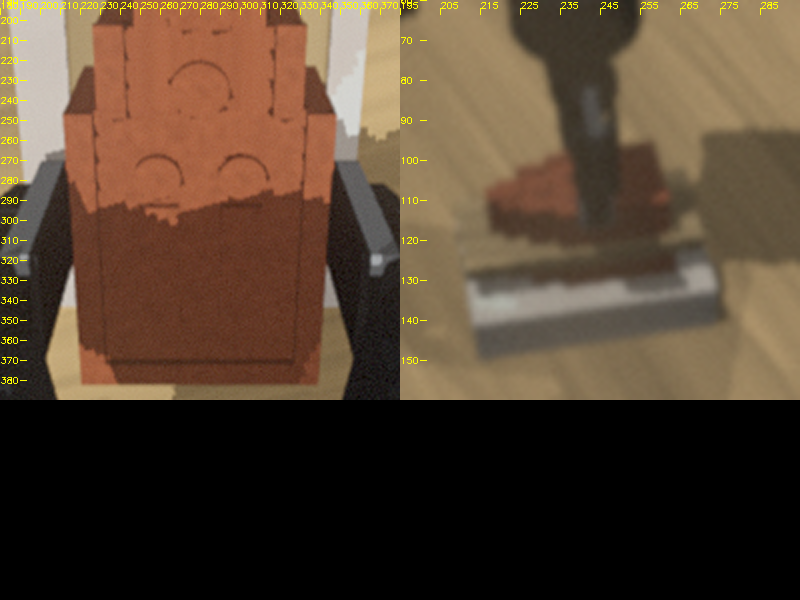

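Pads now hold the plaque's sides (55 mm, 22 N). In the scene crop the finger ends near (244,117), and the plaque's bottom edge is near v=122, so the tips sit about 15 mm above the board. I'll regrip 8 mm deeper and lift slightly.

To row units: 0.008 m / 0.6 = 0.0133.

Emit:
{"name": "shift_gripper", "arguments": {"offsets": "0 0 0 0 0 0 0.075;0 0 0 0 0 0 0.075;0 0 0.0133 0 0 0 0.075;0 0 0 0 0 0 0.075;0 0 0 0 0 0 0.05;0 0 0 0 0 0 0.05;0 0 0 0 0 0 0.05", "squeeze": 40}}

```text
time_s: 5.3
position: [0.5014, -0.3212, 0.0556]
orientation: [0.988, -0.153, 0.0, 0.0]
ft_force: [1.2, -1.1, -0.2]
grip_width: 0.0548
grasp_force: 44.0
```

Emit:
{"name": "shift_gripper", "arguments": {"offsets": "0 0 0 0 0 0 0.05;0 0 -0.0083 0 0 0 0.05;0 0 -0.0167 0 0 0 0.05;0 0 0 0 0 0 0.05;0 0 0 0 0 0 0.05"}}

```text
time_s: 5.8
position: [0.5018, -0.3214, 0.0713]
orientation: [0.988, -0.153, 0.001, 0.0]
ft_force: [-1.2, 0.6, -2.0]
grip_width: 0.055
grasp_force: 43.8
```

Lifted: weight shows at 2 N and the grip holds. Its underside is at TCP + 4.4 mm. Carrying it to the rack's +y side.

Emit:
{"name": "shift_gripper", "arguments": {"offsets": "0 0 -0.0667 0 0 0 0.05;0 0 -0.075 0 0 0 0.05;0 -0.0333 -0.025 0 0 0 0.05;-0.0195 -0.0677 0 0 0 0 0.05;-0.0195 -0.0677 0 0 0 0 0.05;-0.0195 -0.0677 0 0 0 0 0.05;-0.0195 -0.0677 0 0 0 0 0.05;-0.0195 -0.0677 0 0 0 0 0.05;-0.0195 -0.0677 0 0 0 0 0.05;-0.0195 -0.0677 0 0 0 0 0.05"}}

```text
time_s: 6.8
position: [0.5148, -0.0048, 0.1706]
orientation: [0.988, -0.153, -0.0, -0.0]
ft_force: [-0.2, -0.4, -2.8]
grip_width: 0.0552
grasp_force: 44.2
```

Emit:
{"name": "shift_gripper", "arguments": {"offsets": "-0.0195 -0.0677 0 0 0 0 0.05;-0.0195 -0.0677 0 0 0 0 0.05;-0.0195 -0.0677 0 0 0 0 0.05;-0.0195 -0.0677 0 0 0 0 0.05;-0.0195 -0.0677 0 0 0 0 0.05;-0.0195 -0.0677 0 0 0 0 0.05;-0.0195 -0.0677 0 0 0 -0.0207 0.05;0 -0.0333 0 0 0 -0.0207 0.05;0 0 0 0 0 0 0.05;0 0 0 0 0 0 0.05"}}

```text
time_s: 7.8
position: [0.5261, 0.3088, 0.17]
orientation: [1.0, -0.024, -0.001, 0.001]
ft_force: [-0.5, 0.2, -2.8]
grip_width: 0.0553
grasp_force: 44.2
```

```bash
python3 -c "
from h import *
go((0.522,0.327,0.04),-0.045)"
```

```text
pos [0.5261 0.3088 0.17  ] yaw -0.0475 tilt [-0.0011 -0.0013] dxyz [-0.0048 -0.0181  0.13  ] rz -0.0025
```

To row units: 0.045 m / 0.6 = 0.075, 0.035 m / 0.6 = 0.0583.

Emit:
{"name": "shift_gripper", "arguments": {"offsets": "-0.008 -0.0302 0.0583 0 0 0 0.05;0 0 0.075 0 0 0 0.05;0 0 0.05 0 0 0 0.05;0 0 0.0333 0 0 0 0.05;0 0 0.0167 0 0 0 0.05;0 0 0.0117 0 0 0 0.05;0 0 0.005 0 0 0 0.05;0 0 0.0033 0 0 0 0.05;0 0 0.0017 0 0 0 0.05;0 0 0 0 0 0 0.05"}}

```text
time_s: 8.8
position: [0.5233, 0.3274, 0.0184]
orientation: [1.0, -0.024, 0.001, -0.0]
ft_force: [0.0, 0.2, -3.0]
grip_width: 0.0551
grasp_force: 44.2
```

To row units: 0.001 m / 0.6 = 0.0017.

Emit:
{"name": "shift_gripper", "arguments": {"offsets": "0 0 0.0017 0 0 0 0.05;0 0 0.0017 0 0 0 0.05;0 0 0 0 0 0 0.05"}}

```text
time_s: 9.1
position: [0.5227, 0.3272, 0.0157]
orientation: [1.0, -0.024, 0.0, -0.0]
ft_force: [-0.2, 0.4, -2.5]
grip_width: 0.0552
grasp_force: 44.2
```

Emit:
{"name": "shift_gripper", "arguments": {"offsets": "0 0 0.0017 0 0 0 0.05;0 0 0 0 0 0 0.05"}}

```text
time_s: 9.3
position: [0.5227, 0.3272, 0.0156]
orientation: [1.0, -0.024, 0.0, -0.0]
ft_force: [-0.9, -1.7, 5.3]
grip_width: 0.0553
grasp_force: 45.0
```

Contact came exactly at the predicted height. Releasing, lifting, and going past the pile for a look.

To row units: -0.05 m / 0.6 = -0.0833, 0.0433 m / 0.6 = 0.0722.

Emit:
{"name": "shift_gripper", "arguments": {"offsets": "0 0 0 0 0 0 0.06;0 0 0 0 0 0 0.075;0 0 0 0 0 0 0.075;0 0 -0.0083 0 0 0 0.075;0 0 -0.05 0 0 0 0.075;0 0 -0.0833 0 0 0 0.085;0 0 -0.0833 0 0 0 0.085;0 0 -0.0833 0 0 0 0.085;0 0.0333 -0.0667 0 0 0 0.085;-0.0017 0.0722 -0.0333 0 0 0 0.085"}}

```text
time_s: 10.3
position: [0.5213, 0.2667, 0.2647]
orientation: [1.0, -0.022, 0.004, -0.002]
ft_force: [1.7, -0.1, 0.1]
grip_width: 0.0847
grasp_force: 0.0
```

Emit:
{"name": "shift_gripper", "arguments": {"offsets": "-0.0017 0.0722 0 0 0 0 0.085;-0.0017 0.0722 0 0 0 0 0.085;-0.0017 0.0722 0 0 0 0 0.085;-0.0017 0.0722 0 0 0 0 0.085;-0.0017 0.0722 0 0 0 0 0.085;0 0.0417 0 0 0 0.0127 0.085;0 0 0 0 0 0.0127 0.085;0 0 0 0 0 0 0.085;0 0 0 0 0 0 0.085"}}

```text
time_s: 11.2
position: [0.5023, 0.0231, 0.2598]
orientation: [0.995, -0.103, 0.0, -0.0]
ft_force: [0.5, -0.1, -0.4]
grip_width: 0.0847
grasp_force: 0.0
```

```bash
python3 - <<'E'
from h import *
import pickle
p=cam("wrist");cv2.imwrite("pics/w5.png",viewer.get_image("wrist")[:,:,::-1]);pickle.dump(p,open("w5.pkl","wb"))
print(proj(p,(.549,.025,.028)))
go((0.47,-0.321,0.26),-0.3)
E
```

```text
[269.66666957 128.97434889]
pos [0.5023 0.0234 0.2598] yaw -0.2051 tilt [0.0001 0.0002] dxyz [ 3.850e-02  3.438e-01 -3.000e-04] rz 0.0949
```

To row units: 0.035 m / 0.6 = 0.0583, 0.005 m / 0.6 = 0.0083.

Emit:
{"name": "shift_gripper", "arguments": {"offsets": "0.0083 0.0583 0 0 0 0 0.085;0.0083 0.0583 0 0 0 0 0.085;0 0 0 0 0 0 0.085;0 0 0 0 0 0 0.085"}}

```text
time_s: 11.65
position: [0.4978, -0.0472, 0.2595]
orientation: [0.995, -0.103, -0.0, -0.0]
ft_force: [-1.1, 0.9, 0.2]
grip_width: 0.085
grasp_force: 0.0
```

```bash
python3 - <<'E'
from h import *
import pickle
p=cam("wrist");cv2.imwrite("pics/w6.png",viewer.get_image("wrist")[:,:,::-1]);pickle.dump(p,open("w6.pkl","wb"))
print(proj(p,(.549,.025,.028)))
E
```

```text
[205.95781224 138.29620435]
```

Emit:
{"name": "shift_gripper", "arguments": {"offsets": "0.008 0.076 0 0 0 0 0.085;0.008 0.076 0 0 0 0 0.085;0.008 0.076 0 0 0 0 0.085;0.008 0.076 0 0 0 0 0.085;0.008 0.076 0 0 0 0 0.085;0.008 0.076 0 0 0 0.0151 0.085;0 0 0 0 0 0 0.085;0 0 0 0 0 0 0.085"}}

```text
time_s: 12.5
position: [0.4701, -0.3208, 0.2591]
orientation: [0.989, -0.15, -0.0, -0.001]
ft_force: [0.5, 1.6, 0.1]
grip_width: 0.0851
grasp_force: 0.0
```

```bash
python3 - <<'E'
from h import *
import pickle
p=cam("wrist");im=viewer.get_image("wrist")[:,:,::-1];cv2.imwrite("pics/w7.png",im);pickle.dump(p,open("w7.pkl","wb"))
q=proj(p,(.5087,-.3226,.055)).astype(int);P,T=tool();print(q,P)
W=np.zeros((600,800,3),np.uint8)
def put(i,c,x,w,h,y=0,s=2):
    u,v=max(int(c[0]-w//2),0),max(int(c[1]-h//2),0);k=crop(i,u,v,w,h,s);k=k[:600-y,:800-x];W[y:y+k.shape[0],x:x+k.shape[1]]=k
put(im,q,0,130,190,0,3)
w5=cv2.imread("pics/w5.png");w6=cv2.imread("pics/w6.png")
put(w5,(270,129),400,190,145,0);u=proj(pickle.load(open("w6.pkl","rb")),(.549,.025,.028));print(u)
put(w6,u,400,190,145,300)
cv2.imwrite("pics/c3.png",W)
E
```

```text
[270 139] [ 0.47005648 -0.31977082  0.25922179]
[205.95781224 138.29620435]
```

View pics/c3.png

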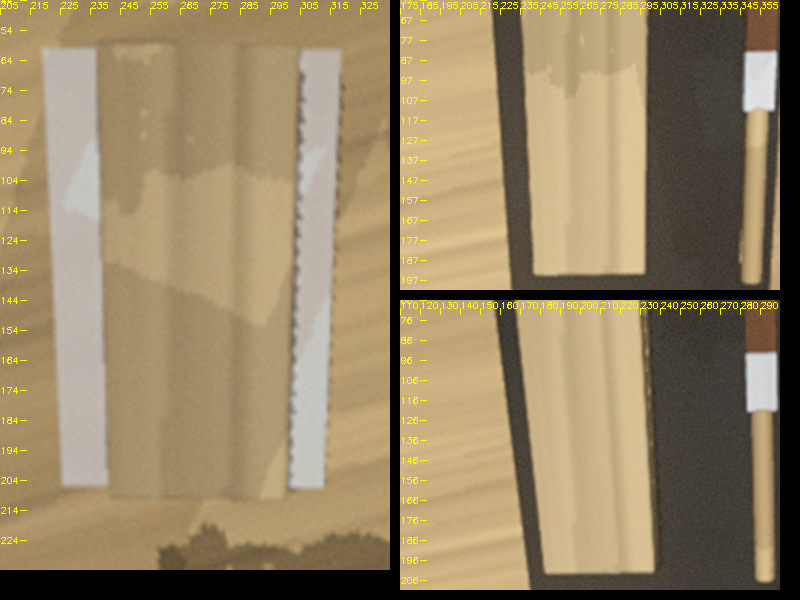

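W7 crop: the bare board lies on the mould, corners (237.7,59.3), (305.7,60), (240.7,209.7), (300.7,209.7). Pile top board near corners are W5 (242,194.5)/(297.5,194) and W6 (182,202.5)/(237,202), with the long sides running up-image.

```bash
python3 - <<'E'
from h import *
import pickle
w=[pickle.load(open(f"w{i}.pkl","rb")) for i in(5,6,7)]
L,r=tri([(w[0],(242,194.5)),(w[1],(182,202.5))]);Q,r2=tri([(w[0],(297.5,194)),(w[1],(237,202))]);print("pile near",L.round(4),r,Q.round(4),r2,"width",np.linalg.norm(L-Q).round(4))
for p,a,b,c,d in((w[0],(242,194.5),(297.5,194),(235.5,57),(298,57)),(w[1],(182,202.5),(237,202),(168,66),(231,66))):
    A,B,C,D=[at(p,u,.028)[:2] for u in(a,b,c,d)];e=(C+D-A-B);e/=np.linalg.norm(e);m=(A+B)/2
    print("pile yaw",np.arctan2(e[1],e[0]).round(4),"centre",(m+.075*e).round(4),"w",np.linalg.norm(A-B).round(4),np.linalg.norm(C-D).round(4))
p=w[2];A,B,C,D=[at(p,u,.06)[:2] for u in((240.7,209.7),(300.7,209.7),(237.7,59.3),(305.7,60))]
e=(C+D-A-B);print("board c",((A+B+C+D)/4).round(4),"yaw",np.arctan2(e[1],e[0]).round(4),"L",np.linalg.norm(e)/2,"W",np.linalg.norm(A-B),np.linalg.norm(C-D))
t=cam("top"); print(proj(t,[*((A+B+C+D)/4),.06]))
go((0.509,-0.3225,0.1),-0.316)
E
```

```text
pile near [0.484  0.0716 0.03  ] [array([-0. , -0.2]), array([0. , 0.2])] [0.4717 0.0091 0.0302] [array([-0. , -0.1]), array([0. , 0.1])] width 0.0637
pile yaw -0.1931 centre [0.5507 0.0262] w 0.064 0.0637
pile yaw -0.2015 centre [0.551  0.0259] w 0.064 0.0647
board c [ 0.5087 -0.3232] yaw -0.316 L 0.14796564843108714 W 0.06432557473716179 0.06355423581865692
[435.44852264 251.54305541]
pos [ 0.4701 -0.3198  0.2592] yaw -0.3006 tilt [-0.0005  0.0017] dxyz [ 0.0382 -0.0087  0.1592] rz 0.0154
```

Board (0.5088,-0.323) yaw -0.316, 148 x 64 mm; pile top (0.5508,0.026) yaw -0.197 at z 0.030 (0.028 given). All consistent. Descending on the board.

Units first: shifts go in shares of 60 cm and turns go in shares of 2 pi rad. So 0.04 m / 0.6 = 0.0667, 0.0095 m / 0.6 = 0.0158, 0.004 rad / 6.2832 = 0.0006.

Emit:
{"name": "shift_gripper", "arguments": {"offsets": "0.0158 -0.0033 0.0667 0 0 0.0006 0.085;0.0158 -0.0033 0.0667 0 0 0.0006 0.085;0.0158 -0.0033 0.0667 0 0 0.0006 0.085;0.0158 -0.0033 0.0667 0 0 0.0006 0.085;0 0 0 0 0 0 0.085;0 0 0 0 0 0 0.085", "squeeze": 30}}

```text
time_s: 13.15
position: [0.5084, -0.323, 0.0996]
orientation: [0.988, -0.157, -0.001, -0.001]
ft_force: [-1.2, 0.1, 0.9]
grip_width: 0.0852
grasp_force: 0.0
```

```bash
python3 -c "
from h import *
go((0.5088,-0.323,0.033),-0.316)"
```

```text
pos [ 0.5084 -0.323   0.0996] yaw -0.3152 tilt [-0.0018  0.0016] dxyz [ 0.0005 -0.0001  0.0666] rz 0.0008
```

To row units: 0.03 m / 0.6 = 0.05, 0.025 m / 0.6 = 0.0417.

Emit:
{"name": "shift_gripper", "arguments": {"offsets": "0 0 0.05 0 0 0 0.085;0 0 0.0417 0 0 0 0.085;0 0 0.0142 0 0 0 0.085;0 0 0.005 0 0 0 0.085;0 0 0 0 0 0 0.085;0 0 0 0 0 0 0.058;0 0 0 0 0 0 0.058;0 0 0 0 0 0 0.058;0 0 0 0 0 0 0.058", "squeeze": 30}}

```text
time_s: 14.05
position: [0.5093, -0.3258, 0.035]
orientation: [0.987, -0.158, 0.001, 0.001]
ft_force: [0.3, 0.7, 5.7]
grip_width: 0.0627
grasp_force: 32.2
```

To row units: -0.002 m / 0.6 = -0.0033.

Emit:
{"name": "shift_gripper", "arguments": {"offsets": "0 0 -0.0033 0 0 0 0.058;0 0 0 0 0 0 0.058"}}

```text
time_s: 14.25
position: [0.5086, -0.3254, 0.0358]
orientation: [0.987, -0.158, 0.001, 0.0]
ft_force: [-0.2, -0.0, -0.5]
grip_width: 0.0631
grasp_force: 33.1
```

Emit:
{"name": "shift_gripper", "arguments": {"offsets": "0 0 -0.0067 0 0 0 0.058;0 0 -0.01 0 0 0 0.058;0 0 -0.0167 0 0 0 0.058;0 0 -0.0167 0 0 0 0.058;0 0 0 0 0 0 0.058;0 0 0 0 0 0 0.058"}}

```text
time_s: 14.85
position: [0.5087, -0.3254, 0.0658]
orientation: [0.987, -0.158, 0.001, 0.0]
ft_force: [-0.6, 0.0, -0.6]
grip_width: 0.0628
grasp_force: 33.1
```

```bash
python3 - <<'E'
from h import *
import pickle
p=cam("wrist");im=viewer.get_image("wrist")[:,:,::-1];pickle.dump(p,open("w8.pkl","wb"));sc=viewer.get_image("scene")[:,:,::-1]
go((.5508,.026,.17),-.197)
W=np.zeros((600,800,3),np.uint8);W[:420,:560]=im;W[:240,560:]=crop(sc,195,70,80,80,3);cv2.imwrite("pics/w8.png",W)
E
```

```text
pos [ 0.5081 -0.325   0.065 ] yaw -0.3182 tilt [-0.0003  0.0002] dxyz [-0.0693 -0.3467 -0.1049] rz -0.1212
```

View pics/w8.png

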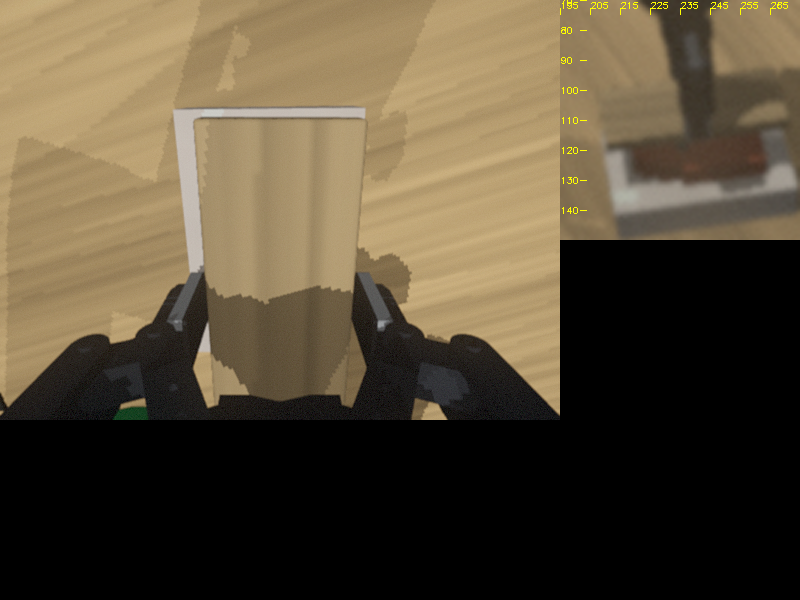

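The board is held symmetrically between the fingers and level; the lower plaque stays in the mould in the scene crop. Moving to the pile.

To row units: -0.0433 m / 0.6 = -0.0722, -0.035 m / 0.6 = -0.0583.

Emit:
{"name": "shift_gripper", "arguments": {"offsets": "0 0 -0.0583 0 0 0 0.058;0 0 -0.0667 0 0 0 0.058;-0.0072 -0.0367 -0.05 0 0 0 0.058;-0.0145 -0.0722 0 0 0 0 0.058;-0.0145 -0.0722 0 0 0 0 0.058;-0.0145 -0.0722 0 0 0 0 0.058;-0.0145 -0.0722 0 0 0 0 0.058;-0.0145 -0.0722 0 0 0 0 0.058;-0.0145 -0.0722 0 0 0 0 0.058;-0.0145 -0.0722 0 0 0 0 0.058"}}

```text
time_s: 15.95
position: [0.5476, 0.0058, 0.1697]
orientation: [0.987, -0.159, -0.0, 0.0]
ft_force: [0.4, -0.6, -1.4]
grip_width: 0.0628
grasp_force: 33.8
```

Emit:
{"name": "shift_gripper", "arguments": {"offsets": "-0.0072 -0.0367 0 0 0 -0.0095 0.058;0 0 0 0 0 -0.0095 0.058;0 0 0 0 0 0 0.058;0 0 0 0 0 0 0.058"}}

```text
time_s: 16.35
position: [0.5505, 0.0262, 0.1697]
orientation: [0.995, -0.1, -0.0, 0.0]
ft_force: [0.6, -0.7, -0.7]
grip_width: 0.0632
grasp_force: 33.8
```

```bash
python3 -c "
from h import *
go((.5508,.026,.035),-.197)"
```

```text
pos [0.5505 0.0262 0.1697] yaw -0.1995 tilt [-0.001  -0.0001] dxyz [4.000e-04 1.000e-04 1.347e-01] rz -0.0025
```

To row units: 0.045 m / 0.6 = 0.075, 0.04 m / 0.6 = 0.0667.

Emit:
{"name": "shift_gripper", "arguments": {"offsets": "0 0 0.0667 0 0 0 0.058;0 0 0.075 0 0 0 0.058;0 0 0.05 0 0 0 0.058;0 0 0.0333 0 0 0 0.058;0 0 0.0133 0 0 0 0.058;0 0 0.0067 0 0 0 0.058;0 0 0 0 0 0 0.058"}}

```text
time_s: 17.05
position: [0.5514, 0.0258, 0.0233]
orientation: [0.995, -0.099, 0.0, -0.0]
ft_force: [-0.0, 0.2, -1.2]
grip_width: 0.0628
grasp_force: 33.8
```

Emit:
{"name": "shift_gripper", "arguments": {"offsets": "0 0 0.0017 0 0 0 0.058;0 0 0.0017 0 0 0 0.058;0 0 0 0 0 0 0.058"}}

```text
time_s: 17.35
position: [0.5514, 0.0263, 0.0219]
orientation: [0.995, -0.099, 0.001, -0.0]
ft_force: [-0.2, -0.2, -1.4]
grip_width: 0.063
grasp_force: 33.8
```

Emit:
{"name": "shift_gripper", "arguments": {"offsets": "0 0 0.0017 0 0 0 0.058;0 0 0.0017 0 0 0 0.058;0 0 0 0 0 0 0.058"}}

```text
time_s: 17.65
position: [0.5508, 0.0264, 0.0191]
orientation: [0.995, -0.099, -0.0, -0.0]
ft_force: [0.2, -0.8, -0.5]
grip_width: 0.0629
grasp_force: 33.8
```

To row units: 0.001 m / 0.6 = 0.0017.

Emit:
{"name": "shift_gripper", "arguments": {"offsets": "0 0 0.0017 0 0 0 0.058;0 0 0.0017 0 0 0 0.058;0 0 0 0 0 0 0.058"}}

```text
time_s: 17.95
position: [0.5507, 0.0263, 0.0169]
orientation: [0.995, -0.099, -0.0, 0.0]
ft_force: [0.5, 1.0, -0.4]
grip_width: 0.0627
grasp_force: 33.8
```

Emit:
{"name": "shift_gripper", "arguments": {"offsets": "0 0 0.0017 0 0 0 0.058;0 0 0 0 0 0 0.058"}}

```text
time_s: 18.15
position: [0.5508, 0.0263, 0.0159]
orientation: [0.995, -0.099, -0.0, 0.0]
ft_force: [0.3, 0.1, -0.8]
grip_width: 0.0626
grasp_force: 33.8
```

Emit:
{"name": "shift_gripper", "arguments": {"offsets": "0 0 0.0017 0 0 0 0.058;0 0 0 0 0 0 0.058"}}

```text
time_s: 18.35
position: [0.551, 0.0263, 0.0151]
orientation: [0.995, -0.099, 0.0, -0.0]
ft_force: [0.1, 0.8, -0.7]
grip_width: 0.0628
grasp_force: 33.8
```

To row units: 0.001 m / 0.6 = 0.0017.

Emit:
{"name": "shift_gripper", "arguments": {"offsets": "0 0 0.0017 0 0 0 0.058;0 0 0 0 0 0 0.058"}}

```text
time_s: 18.55
position: [0.551, 0.0263, 0.015]
orientation: [0.995, -0.099, 0.0, 0.0]
ft_force: [-1.9, 1.2, 6.4]
grip_width: 0.0628
grasp_force: 34.5
```

Emit:
{"name": "shift_gripper", "arguments": {"offsets": "0 0 0.0017 0 0 0 0.058;0 0 0 0 0 0 0.058"}}

```text
time_s: 18.75
position: [0.551, 0.0263, 0.0149]
orientation: [0.995, -0.099, 0.001, 0.0]
ft_force: [-3.5, 0.3, 13.6]
grip_width: 0.0626
grasp_force: 35.3
```

Contact felt at 0.015. Releasing and returning over the mould.

To row units: -0.05 m / 0.6 = -0.0833, -0.04 m / 0.6 = -0.0667.

Emit:
{"name": "shift_gripper", "arguments": {"offsets": "0 0 -0.0017 0 0 0 0.063;0 0 0 0 0 0 0.068;0 0 0 0 0 0 0.078;0 0 0 0 0 0 0.078;0 0 -0.0167 0 0 0 0.078;0 0 -0.0667 0 0 0 0.085;0 0 -0.0833 0 0 0 0.085;0 0 -0.0833 0 0 0 0.085;0 0 -0.0833 0 0 0 0.085;-0.0017 0.0433 -0.0667 0 0 0 0.085"}}

```text
time_s: 19.75
position: [0.546, 0.0028, 0.2581]
orientation: [0.995, -0.097, 0.002, -0.001]
ft_force: [1.1, -0.2, -0.1]
grip_width: 0.085
grasp_force: 0.0
```

Emit:
{"name": "shift_gripper", "arguments": {"offsets": "-0.0023 0.075 0 0 0 0 0.085;-0.0023 0.075 0 0 0 0 0.085;-0.0023 0.075 0 0 0 0 0.085;-0.0023 0.075 0 0 0 0 0.085;-0.0023 0.075 0 0 0 0 0.085;-0.0023 0.075 0 0 0 0 0.085;-0.0023 0.075 0 0 0 0 0.085;0 0.02 0 0 0 0.0159 0.085;0 0 0 0 0 0 0.085;0 0 0 0 0 0 0.085"}}

```text
time_s: 20.75
position: [0.4706, -0.3172, 0.2542]
orientation: [0.989, -0.148, -0.0, -0.001]
ft_force: [-1.2, 0.6, 0.5]
grip_width: 0.0849
grasp_force: 0.0
```

```bash
python3 - <<'E'
from h import *
import pickle
p=cam("wrist");im=viewer.get_image("wrist")[:,:,::-1];cv2.imwrite("pics/w9.png",im);pickle.dump(p,open("w9.pkl","wb"));sc=viewer.get_image("scene")[:,:,::-1];P,T=tool();print(P)
q=proj(p,(.506,-.322,.048)).astype(int)
print(q)
W=np.zeros((600,800,3),np.uint8)
W[:540,:450]=crop(im,q[0]-75,q[1]-90,150,180,3)
c=crop(sc,240,180,110,90,3);W[:270,460:790]=c
c=crop(viewer.get_image("top")[:,:,::-1],100,180,165,110,2);W[300:520,460:790]=c
print(q-[75,90])
cv2.imwrite("pics/c4.png",W)
E
```

```text
[ 0.47090326 -0.31630143  0.2542525 ]
[274 141]
[199  51]
```

View pics/c4.png

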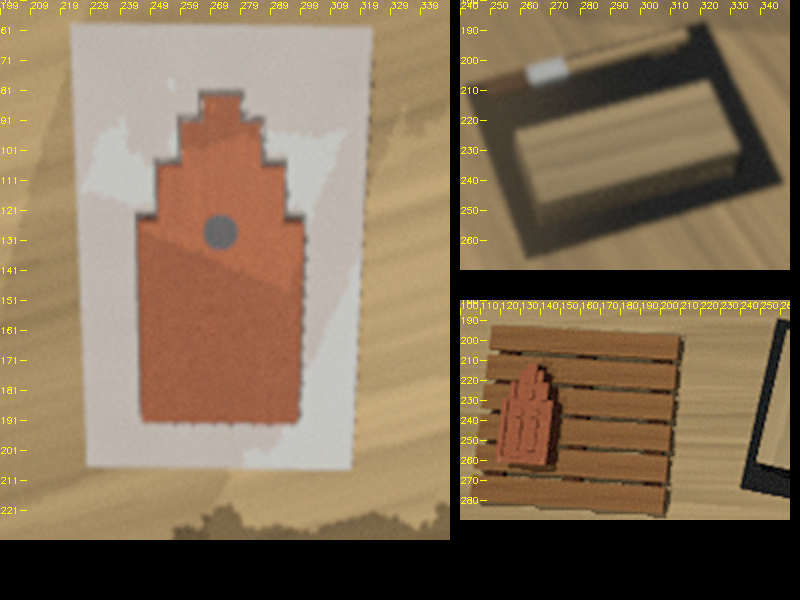

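c4 shows the lower plaque in the cavity, with rear corners (246,191.7)/(298.7,191.7), shoulders (244.7,123)/(300.3,123.7) and tip (265.3,81.7)/(280,82). The new board sits squarely on the pile, and the upper plaque lies flat on the rack near top pixel (132,237). I'll fit the pose, with height checked by scale and by a second view using mask centroids.

To row units: 0.03 m / 0.6 = 0.05, 0.025 m / 0.6 = 0.0417.

Emit:
{"name": "shift_gripper", "arguments": {"offsets": "0.0417 0.05 0.0083 0 0 0 0.085;0.025 0.0333 0.0083 0 0 0 0.085;0 0 0 0 0 0 0.085;0 0 0 0 0 0 0.085"}}

```text
time_s: 21.3
position: [0.4946, -0.376, 0.2437]
orientation: [0.989, -0.148, -0.001, -0.001]
ft_force: [1.0, 0.0, 0.5]
grip_width: 0.0851
grasp_force: 0.0
```

```bash
python3 - <<'E'
from h import *
import pickle
a=pickle.load(open("w9.pkl","rb"));b=cam("wrist");ib=viewer.get_image("wrist")[:,:,::-1];cv2.imwrite("pics/w10.png",ib);ia=cv2.imread("pics/w9.png")
def cen(im,g):
    h=cv2.cvtColor(np.ascontiguousarray(im),cv2.COLOR_BGR2HSV);m=((h[...,0]<13)|(h[...,0]>172))&(h[...,1]>110)&(h[...,2]>60)
    n,l,s,c=cv2.connectedComponentsWithStats(m.astype(np.uint8));i=min([i for i in range(1,n) if s[i,4]>500],key=lambda i:np.hypot(*(c[i]-g)));return c[i],s[i]
ca,sa=cen(ia,proj(a,(.506,-.322,.048)));cb,sb=cen(ib,proj(b,(.506,-.322,.048)));print(sa,sb,"centroid tri",*tri([(a,ca),(b,cb)]))
loc=np.array([(-47,28),(-47,-28),(23,28),(23,-28),(63,6),(63,-6)])/1000
px=[(246,191.7),(298.7,191.7),(244.7,123),(300.3,123.7),(265.3,81.7),(280,82)]
for z in(.044,.048,.052):
    q=np.array([at(a,u,z)[:2] for u in px]);lc=loc-loc.mean(0);qc=q-q.mean(0)
    c,s=(lc*qc).sum(),(lc[:,0]*qc[:,1]-lc[:,1]*qc[:,0]).sum();yaw=np.arctan2(s,c);sc=np.hypot(c,s)/(lc**2).sum()
    Rm=np.array([[np.cos(yaw),-np.sin(yaw)],[np.sin(yaw),np.cos(yaw)]]);t=q.mean(0)-Rm@loc.mean(0);print(z,t.round(4),"yaw",yaw.round(4),"scale",sc.round(4),"res",((loc@Rm.T+t-q)*1e3).round(1).tolist())
go((*t,.1),yaw)
E
```

```text
[ 245   83   55  109 4695] [ 198  125   55  106 4600] centroid tri [ 0.50244909 -0.31795095  0.04190822] [array([-0.1, -0.1]), array([0.1, 0.1])]
0.044 [ 0.5006 -0.3179] yaw -0.305 scale 1.0193 res [[1.4, -1.1], [1.2, 0.2], [-1.0, -0.0], [-0.6, 0.5], [-0.9, -0.9], [-0.0, 1.3]]
0.048 [ 0.501  -0.3181] yaw -0.305 scale 1.0082 res [[0.8, -0.6], [0.5, 0.1], [-0.8, 0.2], [-0.6, 0.2], [-0.4, -1.0], [0.5, 1.1]]
0.052 [ 0.5014 -0.3183] yaw -0.305 scale 0.9971 res [[0.3, -0.1], [-0.2, 0.0], [-0.6, 0.5], [-0.6, -0.1], [0.2, -1.1], [1.0, 0.9]]
pos [ 0.4944 -0.3757  0.2439] yaw -0.2966 tilt [-0.0008  0.0013] dxyz [-0.0099 -0.0568  0.144 ] rz 0.0085
```

Lower plaque: (0.501,-0.318), yaw -0.305, with the top height between 0.042 (centroids) and 0.051 (scale), so 0.048 is consistent. Descending over it.

To row units: 0.036 m / 0.6 = 0.06, -0.0142 m / 0.6 = -0.0237, 0.0085 rad / 6.2832 = 0.0014.

Emit:
{"name": "shift_gripper", "arguments": {"offsets": "-0.0042 -0.0237 0.06 0 0 0.0014 0.085;-0.0042 -0.0237 0.06 0 0 0 0.085;-0.0042 -0.0237 0.06 0 0 0 0.085;-0.004 -0.0237 0.06 0 0 0 0.085;0 0 0 0 0 0 0.085;0 0 0 0 0 0 0.085", "squeeze": 20}}

```text
time_s: 21.95
position: [0.5019, -0.3192, 0.1007]
orientation: [0.988, -0.152, -0.0, -0.0]
ft_force: [0.8, 1.2, -0.1]
grip_width: 0.0852
grasp_force: 0.0
```

```bash
python3 -c "
from h import *
go((0.501,-0.3181,0.024),-0.305)"
```

```text
pos [ 0.5019 -0.3192  0.1007] yaw -0.3047 tilt [-0.0007  0.0002] dxyz [-0.0011 -0.0008  0.0767] rz 0.0003
```

To row units: 0.035 m / 0.6 = 0.0583, 0.025 m / 0.6 = 0.0417.

Emit:
{"name": "shift_gripper", "arguments": {"offsets": "-0.0017 -0.0013 0.0583 0 0 0 0.085;0 0 0.0417 0 0 0 0.085;0 0 0.0167 0 0 0 0.085;0 0 0.0108 0 0 0 0.085;0 0 0 0 0 0 0.085;0 0 0 0 0 0 0.065;0 0 0 0 0 0 0.065;0 0 0 0 0 0 0.065"}}

```text
time_s: 22.75
position: [0.5018, -0.3194, 0.0246]
orientation: [0.988, -0.153, 0.001, 0.0]
ft_force: [0.3, -0.4, 0.1]
grip_width: 0.0653
grasp_force: 0.0
```

Emit:
{"name": "shift_gripper", "arguments": {"offsets": "0 0 0 0 0 0 0.052;0 0 0 0 0 0 0.052;0 0 0 0 0 0 0.052;0 0 0 0 0 0 0.052"}}

```text
time_s: 23.15
position: [0.5017, -0.3192, 0.0245]
orientation: [0.988, -0.153, 0.001, 0.0]
ft_force: [-1.0, 0.7, 5.3]
grip_width: 0.0552
grasp_force: 21.2
```

To row units: 0.003 m / 0.6 = 0.005.

Emit:
{"name": "shift_gripper", "arguments": {"offsets": "0 0 0 0 0 0 0.065;0 0 0 0 0 0 0.065;0 0 0.005 0 0 0 0.065;0 0 0 0 0 0 0.065"}}

```text
time_s: 23.55
position: [0.5008, -0.3187, 0.0199]
orientation: [0.988, -0.153, -0.001, -0.0]
ft_force: [-0.0, -0.0, 0.2]
grip_width: 0.0649
grasp_force: 0.0
```

Emit:
{"name": "shift_gripper", "arguments": {"offsets": "0 0 0 0 0 0 0.05;0 0 0 0 0 0 0.05;0 0 0 0 0 0 0.05;0 0 0 0 0 0 0.05", "squeeze": 40}}

```text
time_s: 23.95
position: [0.5011, -0.319, 0.0205]
orientation: [0.988, -0.153, -0.0, -0.0]
ft_force: [-0.4, -0.7, -1.4]
grip_width: 0.0552
grasp_force: 43.5
```

To row units: -0.01 m / 0.6 = -0.0167, -0.008 m / 0.6 = -0.0133.

Emit:
{"name": "shift_gripper", "arguments": {"offsets": "0 0 -0.005 0 0 0 0.05;0 0 -0.0067 0 0 0 0.05;0 0 -0.0083 0 0 0 0.05;0 0 -0.01 0 0 0 0.05;0 0 -0.0133 0 0 0 0.05;0 0 -0.0167 0 0 0 0.05;0 0 0 0 0 0 0.05;0 0 0 0 0 0 0.05"}}

```text
time_s: 24.75
position: [0.5016, -0.3193, 0.0573]
orientation: [0.988, -0.153, 0.001, 0.0]
ft_force: [-0.8, -0.9, -3.0]
grip_width: 0.0545
grasp_force: 43.3
```

```bash
python3 - <<'E'
from h import *
im=viewer.get_image("wrist")[:,:,::-1];cv2.imwrite("pics/w11.png",im);P,T=tool();p=cam("wrist")
h=cv2.cvtColor(np.ascontiguousarray(im),cv2.COLOR_BGR2HSV);m=(((h[...,0]<13)|(h[...,0]>172))&(h[...,1]>110)&(h[...,2]>60)).astype(np.uint8)
n,l,s,c=cv2.connectedComponentsWithStats(m);i=1+s[1:,4].argmax();print(s[i])
for k in(.063,-.047): print(proj(p,P+T@[k,0,-.0275]).round(1),proj(p,P+T@[k,.028,-.0275]).round(1))
ys,xs=np.where(l==i);print("tip row centre",xs[ys<ys.min()+4].mean())
go((0.518,0.227,0.17),-0.045)
E
```

```text
[  211   147   138   242 25721]
[280.6 149.7] [356.9 149.8]
[280.3 385.3] [340.  385.3]
tip row centre 283.3529411764706
pos [ 0.5012 -0.319   0.0568] yaw -0.3067 tilt [ 0.0002 -0.0001] dxyz [-0.1488 -0.5256 -0.1132] rz -0.2617
```

Held and out of the cavity: its tip in the image is where the held pose predicts, and 3 N of weight shows. Carrying it to the rack's -y side.

To row units: -0.045 m / 0.6 = -0.075, -0.0404 m / 0.6 = -0.0673.

Emit:
{"name": "shift_gripper", "arguments": {"offsets": "0 0 -0.0583 0 0 0 0.05;0 0 -0.075 0 0 0 0.05;-0.0095 -0.0337 -0.055 0 0 0 0.05;-0.0192 -0.0673 0 0 0 0 0.05;-0.0192 -0.0673 0 0 0 0 0.05;-0.0192 -0.0673 0 0 0 0 0.05;-0.0192 -0.0673 0 0 0 0 0.05;-0.0192 -0.0673 0 0 0 0 0.05;-0.0192 -0.0673 0 0 0 0 0.05;-0.0192 -0.0673 0 0 0 0 0.05"}}

```text
time_s: 25.8
position: [0.5098, -0.0024, 0.1692]
orientation: [0.988, -0.153, -0.0, 0.0]
ft_force: [1.0, 1.4, -1.6]
grip_width: 0.0549
grasp_force: 44.2
```

Emit:
{"name": "shift_gripper", "arguments": {"offsets": "-0.0192 -0.0673 0 0 0 0 0.05;-0.0192 -0.0673 0 0 0 0 0.05;-0.0192 -0.0673 0 0 0 0 0.05;-0.0192 -0.0673 0 0 0 0 0.05;-0.0192 -0.0673 0 0 0 0 0.05;-0.0095 -0.0337 0 0 0 -0.0207 0.05;0 0 0 0 0 -0.0207 0.05;0 0 0 0 0 0 0.05;0 0 0 0 0 0 0.05"}}

```text
time_s: 26.7
position: [0.5168, 0.2265, 0.1691]
orientation: [1.0, -0.025, -0.001, 0.0]
ft_force: [-0.6, -0.3, -3.0]
grip_width: 0.0548
grasp_force: 44.2
```

```bash
python3 -c "
from h import *
go((0.518,0.227,0.03),-0.045)"
```

```text
pos [0.5168 0.2265 0.1691] yaw -0.0496 tilt [-0.0012 -0.0006] dxyz [ 0.0013 -0.0007  0.1391] rz -0.0046
```

To row units: 0.045 m / 0.6 = 0.075, 0.04 m / 0.6 = 0.0667.

Emit:
{"name": "shift_gripper", "arguments": {"offsets": "0.0022 0 0.0667 0 0 0 0.05;0 0 0.075 0 0 0 0.05;0 0 0.05 0 0 0 0.05;0 0 0.03 0 0 0 0.05;0 0 0.0133 0 0 0 0.05;0 0 0.005 0 0 0 0.05;0 0 0.0033 0 0 0 0.05;0 0 0 0 0 0 0.05"}}

```text
time_s: 27.5
position: [0.5196, 0.2269, 0.0246]
orientation: [1.0, -0.024, 0.001, -0.0]
ft_force: [-0.2, -0.3, -2.0]
grip_width: 0.0547
grasp_force: 44.2
```

Emit:
{"name": "shift_gripper", "arguments": {"offsets": "0 0 0.0017 0 0 0 0.05;0 0 0.0017 0 0 0 0.05;0 0 0 0 0 0 0.05"}}

```text
time_s: 27.8
position: [0.5188, 0.2269, 0.022]
orientation: [1.0, -0.023, 0.0, -0.0]
ft_force: [0.6, -0.2, -2.2]
grip_width: 0.0548
grasp_force: 44.2
```

To row units: 0.001 m / 0.6 = 0.0017.

Emit:
{"name": "shift_gripper", "arguments": {"offsets": "0 0 0.0017 0 0 0 0.05;0 0 0 0 0 0 0.05"}}

```text
time_s: 28.0
position: [0.5185, 0.2267, 0.0206]
orientation: [1.0, -0.023, -0.0, 0.0]
ft_force: [-0.0, -0.7, -2.6]
grip_width: 0.055
grasp_force: 44.2
```

Emit:
{"name": "shift_gripper", "arguments": {"offsets": "0 0 0.0017 0 0 0 0.05;0 0 0 0 0 0 0.05"}}

```text
time_s: 28.2
position: [0.5187, 0.2268, 0.0204]
orientation: [1.0, -0.023, 0.0, -0.0]
ft_force: [-1.3, -1.0, 4.6]
grip_width: 0.0547
grasp_force: 45.0
```

Contact at the predicted height. Releasing, lifting clear, then a numeric check of where the pieces ended up.

To row units: -0.05 m / 0.6 = -0.0833, -0.03 m / 0.6 = -0.05.

Emit:
{"name": "shift_gripper", "arguments": {"offsets": "0 0 0 0 0 0 0.06;0 0 0 0 0 0 0.072;0 0 0 0 0 0 0.072;0 0 -0.0083 0 0 0 0.072;0 0 -0.05 0 0 0 0.072;0 0 -0.0833 0 0 0 0.08;0 0 -0.0833 0 0 0 0.08;0 0 -0.0833 0 0 0 0.08;0 0 0 0 0 0 0.08;0 0 0 0 0 0 0.08"}}

```text
time_s: 29.2
position: [0.5196, 0.2271, 0.2068]
orientation: [1.0, -0.023, 0.002, -0.001]
ft_force: [-0.1, -0.2, -0.6]
grip_width: 0.0803
grasp_force: 0.0
```

Emit:
{"name": "shift_gripper", "arguments": {"offsets": "-0.0667 0.05 -0.05 0 0 0 0.08;-0.0667 0.05 0 0 0 0 0.08;0 0 0 0 0 0 0.08;0 0 0 0 0 0 0.08"}}

```text
time_s: 29.6
position: [0.4395, 0.1736, 0.2288]
orientation: [1.0, -0.024, -0.002, 0.0]
ft_force: [-0.0, 0.4, 0.0]
grip_width: 0.0803
grasp_force: 0.0
```

```bash
python3 - <<'E'
from h import *
im=np.ascontiguousarray(viewer.get_image("wrist")[:,:,::-1]);cv2.imwrite("pics/w12.png",im);p=cam("wrist")
h=cv2.cvtColor(im,cv2.COLOR_BGR2HSV)
m=((h[...,0]<9)|(h[...,0]>172))&(h[...,1]>110)&(h[...,2]>60)
n,l,s,c=cv2.connectedComponentsWithStats(cv2.morphologyEx(m.astype(np.uint8),cv2.MORPH_OPEN,np.ones((3,3))))
rk=np.array([.528,.277]);cs,sn=np.cos(-.045),np.sin(-.045)
def f(u): d=at(p,u,.048)[:2]-rk;return (np.array([cs*d[0]+sn*d[1],-sn*d[0]+cs*d[1]])*1000).round(0)
for i in range(1,n):
    if s[i,4]>800:
        x,y,w,hh,A=s[i];print(s[i],"rack-frame mm: bbox",f((x,y+hh)),f((x+w,y+hh)),f((x+w/2,y)),"centroid",f(c[i]))
t=np.ascontiguousarray(viewer.get_image("top")[:,:,::-1]);cv2.imwrite("pics/t2.png",t);pt=cam("top")
g=cv2.cvtColor(cv2.imread("pics/top0.png"),cv2.COLOR_BGR2GRAY).astype(int);g2=cv2.cvtColor(t,cv2.COLOR_BGR2GRAY).astype(int)
d=(abs(g-g2)>40).astype(np.uint8);n,l,s,c=cv2.connectedComponentsWithStats(d)
print("changed regions:",[tuple(map(int,r)) for r in s[1:] if r[4]>12])
E
```

```text
changed regions: [(139, 213, 7, 9, 28), (184, 215, 6, 11, 24), (248, 215, 11, 47, 63), (408, 214, 49, 79, 2288), (144, 223, 7, 14, 59), (175, 224, 10, 2, 18), (0, 226, 203, 194, 21782), (189, 226, 4, 7, 22), (15, 233, 14, 12, 64), (120, 235, 10, 3, 19), (191, 234, 4, 6, 17), (144, 239, 7, 14, 65), (174, 239, 14, 2, 24), (190, 242, 4, 14, 47), (119, 250, 9, 3, 20), (164, 254, 25, 2, 30), (189, 257, 4, 12, 40), (172, 266, 9, 3, 13), (404, 286, 29, 12, 57), (176, 309, 26, 29, 308), (185, 311, 70, 109, 3469), (541, 406, 18, 14, 120), (530, 418, 10, 2, 14)]
```

```bash
python3 - <<'E'
from h import *
def comps(im,p,z):
    a=cv2.GaussianBlur(cv2.cvtColor(im,cv2.COLOR_BGR2LAB)[...,1],(3,3),0)
    tip=proj(p,(.518,.227,.048)).astype(int);print("a at lower",a[tip[1],tip[0]], "thr")
    rk=np.array([.528,.277]);cs,sn=np.cos(-.045),np.sin(-.045)
    def f(u): d=at(p,u,z)[:2]-rk;return [int(v) for v in (np.array([cs*d[0]+sn*d[1],-sn*d[0]+cs*d[1]])*1000).round(0)]
    for th in(145,150,155):
        n,l,s,c=cv2.connectedComponentsWithStats((a>th).astype(np.uint8))
        for i in range(1,n):
            if s[i,4]>300 and max(map(abs,f(c[i])))<130:
                k=cv2.approxPolyDP(cv2.findContours((l==i).astype(np.uint8),0,2)[0][0],6,True)[:,0]
                r=cv2.minAreaRect(np.argwhere(l==i)[:,::-1].astype(np.float32));print(th,s[i,4],"c",f(c[i]),"rect",[f(v) for v in cv2.boxPoints(r)])
comps(cv2.imread("pics/w12.png"),cam("wrist"),.048)
comps(cv2.imread("pics/t2.png"),cam("top"),.048)
E
```

```text
a at lower 154 thr
145 6798 c [0, 53] rect [[57, 80], [64, 25], [-50, 23], [-59, 85]]
145 6529 c [-1, -48] rect [[59, -22], [60, -77], [-52, -77], [-53, -15]]
150 6368 c [0, 53] rect [[57, 79], [63, 26], [-50, 24], [-58, 84]]
150 6145 c [-2, -48] rect [[58, -23], [59, -76], [-51, -76], [-52, -16]]
a at lower 152 thr
145 1025 c [-4, 48] rect [[-48, 77], [58, 79], [56, 21], [-50, 20]]
145 1063 c [-9, -52] rect [[-55, -24], [55, -22], [53, -80], [-56, -80]]
150 825 c [-5, 47] rect [[-48, 75], [56, 76], [54, 22], [-50, 22]]
150 911 c [-9, -52] rect [[-52, -26], [53, -24], [51, -77], [-53, -78]]
```

Both plaques lie well inside the rack outline, about 100 mm apart, and the board is on the pile. Handing in.

```bash
python3 -c "
from cell import bot, viewer, workorder
print(workorder.job_done())"
```

```text
the job is handed in; nothing more can be done
None
```

The job is handed in: both plaques lie flat and about 100 mm apart on the drying rack, the spacer board sits squarely on the pile, and my last top view shows no sign that anything else was moved; no verdict came back.

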